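# Close up the gearbox of a shoe finishing machine and hold its cover down

## Task

Swing the open green gearbox cover of the shoe finishing machine shut, then turn its orange quarter-turn fastener until the slot along its top lines up with the two white marks on the cover, and only after that press the sprung cover down fully home onto the frame. Finish while still holding the cover pressed down with the gripper; leave the awl, the hammer and the wax tin alone.

Things in the scene. Friction and masses are not known exactly. Their poses are not given: they have to be found in the camera images.
- machine: Grey gearbox frame of the bench-top shoe finishing machine, fixed to the bench; an open-topped box 190 x 190 mm, 75 mm high. Origin: centre of its underside, on the bench. Its z is up; +x points to the hinge side, -x to the front (cover's free edge), -y to the motor and brush, which stand 0 to 82 mm high between y = -95 and y = -203 mm, within 40 mm of the line x = 0.
- hinge_bar: Steel hinge bar (12 mm thick, along y) carrying cover and fastener; origin on the hinge axis, in the machine's frame at x = 90, y = 0, z = 85 mm while up. On springs, it can only go straight down 7 mm, to z = 78 mm, where the shut cover is fully home on the frame. About 7 N of push on the shut cover starts it down, about 15 N holds it home; let go, it springs up.
- cover (a joint): Angle of the green cover about the hinge axis, rad: 0 = shut (level), grows as the front edge swings up and back, to 1.25; starts 0.5 to 0.9. A stiff hinge: stays where left, takes 1 to 5 N near the free edge. Plate 174 x 190 mm (y), 6 mm thick, mid-plane through the axis, reaching from 10 to 184 mm from it.
- cover_front (a point): Middle of the cover's free front edge, on its upper face, 184 mm from the hinge axis. The strip from 130 mm from the axis to this edge is clear to push on. With the cover shut the upper face is 88 mm above the bench, 81 mm when pressed fully home.
- fastener (a joint): Turn of the fastener about the cover's normal, rad: 0 = slot lined up with the white marks (slot along the machine's x, front to back); positive = counter-clockwise seen from above; starts 0.7 to 1.45; free to turn from -0.35 to 1.75, no detent at 0, stays where it is left (about 0.06 N m).
- fastener_grip (a point): On the fastener's axis, 105 mm from the hinge axis, 27 mm above the cover's upper face (115 mm above the bench when shut). Fastener: steel disc 44 mm across, 6 mm high, with an upright orange bar 38 x 12 mm, its top 36 mm above the cover, a black slot line along it. Site x runs along bar and slot, y across the 12 mm, z out of the cover.
- awl: Wooden-handled awl, about 170 mm long, lying on the bench; origin under its middle. Leave alone.
- hammer: Hammer with wooden handle, lying on the bench left of the machine; origin under its middle. Leave alone.
- wax_tin: Round tin 70 mm across, 50 mm high, brass with a white lid, standing on the bench; origin at its base. Leave alone.

How it is judged:
By the outcome, as a careful person would: the job done as asked, in the order asked, and still so for the second after the job is handed in, while the arm keeps its last pose, push and grip.
It also fails if it takes over 40 s, if anything falls off the work surface, if the arm or the gripper's body presses on something with over 40 N, if the wrist force passes 120 N, or if a joint passes its speed limit or range.

## Robot

A 6-joint arm with a two-finger parallel gripper is mounted at the origin on the work surface. World frame = base frame: x ahead of the robot, y to its left, z up, the work surface at z = 0. Lengths are in m, angles in rad, forces in N, time in s.
With the tool pointing down it reaches from about 0.325 to 0.775 m from the base axis. Payload 5.5 kg.
Tool frame: the origin (TCP) lies at the very end of the fingers, on their centre line; the grasp point (between the pads) lies 19 mm behind it; x points along the fingers, y is the direction in which the jaws open and shut, and the axes are right-handed (so a half turn about x gives the same grasp; the last joint's range is limited). The gripper opens to 88 mm and grips with 3 to 60 N. Pads are 20 mm wide; open, the fingers measure 115 mm over their backs; the gripper's body (75 mm by 178 mm) begins 61 mm behind the grasp point.
Start: joints at [-1.214, 0.091, 1.231, -0, 1.82, -0.057], TCP at [0.241, -0.549, 0.223] pointing down, gripper open.
Joint ranges: [-2.87, 2.87], [-0.86, 2.18], [0.17, 2.46], [-1.51, 4.65], [0.06, 2.69], [-2.65, 2.65]. Speed limits (rad/s): [2.57, 2.57, 3.01, 3.14, 3.14, 3.14].

## Interface

Orientations are given as a 3x3 rotation matrix whose columns are the frame's x, y, z axes.
In Python, from plant import manip gives the robot as it stands.
- The arm moves only by the shell command python3 -m jog 'ROWS' [OPENING] [FORCE]. ROWS is JSON, a list of rows, each an object of numbers: "tx", "ty", "tz": the shift along the world's x, y, z in units of 5 cm (1.0 is 5 cm); "spin": the turn about the world's z in units of 0.15 rad (1.0 is 0.15 rad). In form: [{"tx": .., "ty": .., "tz": .., "spin": ..}, ...]. A call has 1 to 12 rows; each row shifts and turns the pose as measured when the row begins; what a row does not reach is not made up. A row lasts 1/10 s, in which the tool goes at most 50 mm and 8.59 degrees, less where a joint would pass 70% of its speed; a pose out of reach is approached as far as the arm can. A call with a number of a shift or a turn outside -1 to 1 is refused whole. A call with a gripper value outside its range is refused whole. OPENING is the closure in counts, from 0 (fully open) to 255 (shut), set as the call begins (- or left out, the last holds). The fingers move at their own pace and stop on an object; FORCE is the grip in N (left out, the last holds). Time passes only in rows, so rows that do not move let the fingers close. It gives the time, the measured TCP pose, the force and the opening at its end, in the units of the state.
- manip.get_obs(): the state, without advancing time (a new reading comes with each control period).
- manip.capture(name): name is "scene" or "top" or "wrist"; returns a dict with "pixels" (400x640x3 uint8, red, green, blue), "range_z" (400x640 float32, m along the optical axis (not along the pixel's ray), 0 where there is no reading), "K" (3x3 intrinsics, pixels), "pose" (4x4, takes a point from camera to world coordinates); the wrist camera has in their place "tool_from_camera" (4x4, takes a point from camera to tool coordinates, whose origin is the TCP and whose axes are the tool frame's). Camera axes: x right, y down, z forward; pixel columns grow to the right and rows downward; lengths in m; the calibration is good to about 2 mm. The wrist camera is an equidistant fisheye: a pixel r from the principal point sees the ray r / f radians off the axis. A picture is of the moment at which its call begins: read the wrist's pose just before it.
- manip.sign_off(): hands the job in, once; it reports no verdict.
The state is a dict: "t": time; "q": joint angles; "joint_velocities": joint speeds; "joint_torque": joint torques, N m; "tool_pos": TCP position; "orientation": TCP orientation; "force": force on the tool from outside, world axes, zero at the start; "ft_torque": the same for the moment, N m; "grip_width": opening from 0.0 (shut) to 1.0 (fully open).
Only numpy, scipy, OpenCV 4.12 (cv2) and the standard library are available. Lean on these libraries where they do the work, as an engineer would, in place of code of your own. Each camera call takes 0.05 s, during which the arm holds its last target. There are 200 camera calls.

## Working session

There is one attempt and no reset: what is moved stays moved. The work goes in short steps, Python scripts to look and compute and a shell command to move; the robot and the scene stay as the last step left them, time stands still between calls to the robot, and variables do not carry over. Pictures are saved under pics/ and viewed, about 8 in all and at most 12, crops included, and the job is handed in when it is done.

```bash
ls; mkdir -p pics
python3 - <<'E'
from plant import manip
import cv2,numpy as np
print(manip.get_obs())
a=[]
for n in("scene","top"):
    c=manip.capture(n); np.savez('/tmp/'+n,**c); cv2.imwrite(f'pics/{n}0.png',c["pixels"][:,:,::-1])
    print(n,c["K"],c["pose"])
E
```

```text
pics
{'t': 0.0, 'q': array([-1.21370759e+00,  9.18255618e-02,  1.23186501e+00, -2.84911891e-05,
        1.81978113e+00, -5.67133856e-02]), 'joint_velocities': array([ 0.00124285,  0.00189084, -0.00330963, -0.00053625,  0.00146752,
       -0.00033459]), 'joint_torque': array([-1.48949617e-03, -4.46453834e+01, -4.06442213e+01,  6.96708052e-02,
        2.95059930e-02, -1.32750424e-04]), 'tool_pos': array([ 0.24113691, -0.54909541,  0.2215386 ]), 'orientation': array([[-6.82687254e-04,  4.02086396e-01, -9.15601477e-01],
       [ 1.75085963e-03, -9.15599806e-01, -4.02086967e-01],
       [-9.99998234e-01, -1.87758931e-03, -7.89285194e-05]]), 'force': array([-0.09016794, -0.72056461, -0.7830866 ]), 'ft_torque': array([-0.00343236, -0.03964769,  0.02307028]), 'grip_width': 1.0018099156718483}
scene [[419.13210638   0.         327.71163745]
 [  0.         419.13210638 191.55731605]
 [  0.           0.           1.        ]] [[ 0.80054341  0.42913431 -0.41829892  0.97896501]
 [ 0.5992673  -0.57673733  0.55520514 -0.66810499]
 [-0.00299102 -0.69513868 -0.71886944  0.92158954]
 [ 0.          0.          0.          1.        ]]
top [[410.09597152   0.         321.64114342]
 [  0.         410.09597152 201.85650061]
 [  0.           0.           1.        ]] [[-0.02269536 -0.99462288  0.10104576  0.3823812 ]
 [-0.99968353  0.0236749   0.00850521 -0.05437687]
 [-0.01085172 -0.10082075 -0.99484542  1.16205353]
 [ 0.          0.          0.          1.        ]]
```

View pics/scene0.png

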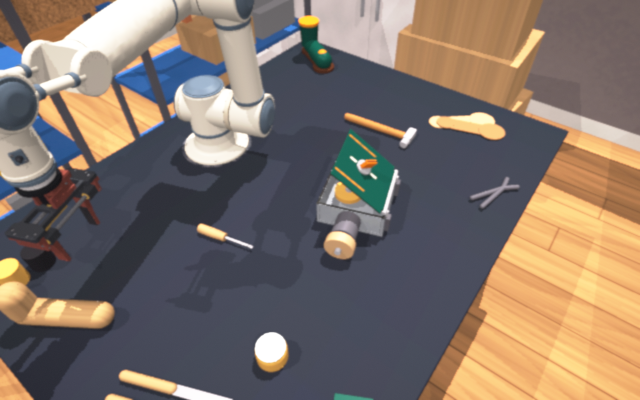

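View pics/top0.png

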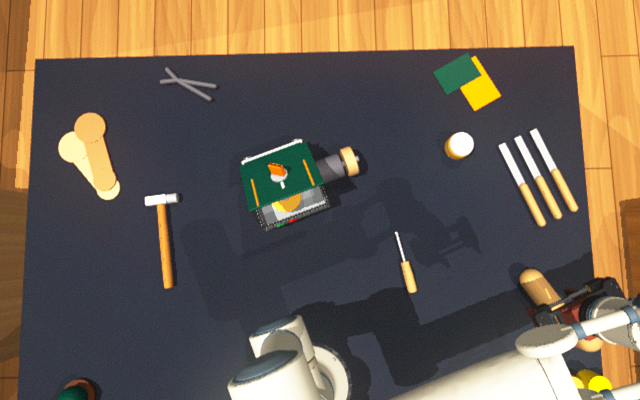

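The scene shows the open cover, tilted towards the robot (top image, green around (283,175)). The hinge is on the far side near (272,150), and the orange bar is at (277,172). Next I fit the cover plane.

```bash
cat > geo.py <<'E'
import numpy as np,cv2
def cloud(c,pose=None):
    v,u=np.mgrid[:400,:640]; z=c["range_z"]; K=c["K"]
    P=np.stack([(u-K[0,2])/K[0,0]*z,(v-K[1,2])/K[1,1]*z,z],-1)
    T=c["pose"]; return P@T[:3,:3].T+T[:3,3]
def green(c):
    h=cv2.cvtColor(c["pixels"],cv2.COLOR_RGB2HSV); P=cloud(c)
    m=(h[...,0]>55)&(h[...,0]<95)&(h[...,1]>120)&(h[...,2]>40)&(c["range_z"]>0)
    m&=(P[...,2]>.06)&(P[...,2]<.35)&(np.hypot(P[...,0]-.47,P[...,1]-.03)<.25)
    return m,P,h
E
python3 - <<'E'
import numpy as np,cv2
from geo import *
for n in("scene","top"):
    c=dict(np.load(f'/tmp/{n}.npz')); m,P,h=green(c)
    m=cv2.erode(m.astype(np.uint8),np.ones((3,3)))>0
    p=P[m]
    for _ in range(4):
        ce=p.mean(0); N=np.linalg.svd(p-ce,full_matrices=False)[2][2]; N*=np.sign(N[2]); d=(p-ce)@N; p=p[abs(d)<max(.004,1.5*d.std())]
    y=np.cross([0,0,1.],N); y/=np.linalg.norm(y)
    # machine +x toward hinge, normal tilts toward +x when open
    x=np.array([N[0],N[1],0]); x/=np.linalg.norm(x); y=np.cross([0,0,1],x); a=np.arccos(N[2])
    s=np.cross(y,N)  # in-plane
    if s@x<0:s=-s
    print(n,len(p),"N",N,"x",x,"yaw",np.arctan2(x[1],x[0]),"ang",a,"rms",d.std())
    full=P[green(c)[0]]; full=full[abs((full-ce)@N)<.006]
    U=full@s; V=full@y; print("s range",np.percentile(U,[0,1,99,100]),"y range",np.percentile(V,[0,1,99,100]), "ce",ce, ce@s,ce@y)
    # hinge axis: midplane 3mm below, z=.085
    ylo,yhi=np.percentile(V,[.5,99.5]); U1=np.percentile(U,.5)
    q0=ce-N*.003; q0=q0+(( .085-q0[2])/s[2])*s; q0=q0+y*((ylo+yhi)/2-q0@y)
    print("hinge(z=.085)",q0,"front-edge dist",q0@s-U1,"machine origin",(q0-.09*x)[:2])
    o=(h[...,0]<14)&(h[...,1]>150)&(h[...,2]>120)&(c["range_z"]>0)&(((P-ce)@N)>.025)&(((P-ce)@N)<.05)&(np.linalg.norm(P-ce,axis=-1)<.1)
    q=P[o]; r=q-q0; A=np.stack([-(r@s),r@y],1) ; print("fast",len(q),"dist from hinge",A[:,0].mean(),"y",A[:,1].mean(), "ht",((q-ce)@N).max())
    # slot direction in plane with machine x ~ s
    B=np.stack([q@s,q@y],1); B-=B.mean(0); w=np.linalg.svd(B,full_matrices=False); t=np.arctan2(w[2][0][1],w[2][0][0]); print("bar angle",t, (t+np.pi/2)%np.pi-np.pi/2,w[1])
E
```

```text
scene 1475 N [0.58399341 0.20897055 0.78439978] x [0.94153672 0.33691038 0.        ] yaw 0.3436335001155213 ang 0.6690684934922407 rms 0.0013222726281255795
s range [0.24883663 0.25047747 0.42239852 0.42534465] y range [-0.23047606 -0.22754014 -0.04143228 -0.03379958] ce [0.56890794 0.04833912 0.14153475] 0.3451489282195548 -0.1461579406862219
hinge(z=.085) [0.62766953 0.08197766 0.085     ] front-edge dist 0.18259360650683598 machine origin [0.54293123 0.05165572]
fast 36 dist from hinge 0.10429024445328132 y -0.003183647423635992 ht 0.038206438254104205
bar angle 0.762140443061856 0.7621404430618561 [0.05933831 0.02136835]
top 2252 N [0.58386191 0.20615192 0.78524305] x [0.94294825 0.33293932 0.        ] yaw 0.3394190310765238 ang 0.6677077605352355 rms 0.0012089322295150717
s range [0.25002661 0.25200713 0.42322161 0.42683605] y range [-0.22363992 -0.22191419 -0.03632734 -0.03394005] ce [0.55592198 0.05980978 0.15181743] 0.33326193745935595 -0.12869076213301356
hinge(z=.085) [0.63136441 0.08610087 0.085     ] front-edge dist 0.18604701726001183 machine origin [0.54649907 0.05613633]
fast 23 dist from hinge 0.10989458737641986 y -0.004126163892107124 ht 0.03792793620191884
bar angle -2.2698456816731687 0.8717469719166244 [0.05910864 0.01029356]
```

```bash
python3 -m jog '[{"tz":0.6,"ty":0.5},{"tz":0.6,"ty":0.7},{"tx":0.4,"ty":0.85},{"tx":0.4,"ty":0.85},{"tx":0.4,"ty":0.85},{"tx":0.4,"ty":0.85},{"tx":0.4,"ty":0.85},{"tx":0.4,"ty":0.85},{"tx":0.4,"ty":0.85},{"tx":0.4,"ty":0.85},{"tx":0.4,"ty":0.85},{"tx":0.4,"ty":0.85}]' 255 20
```

```text
invalid input
```

```bash
python3 -m jog '[{"tx":0,"ty":0.5,"tz":0.6,"spin":0},{"tx":0,"ty":0.7,"tz":0.6,"spin":0},{"tx":0.4,"ty":0.85,"tz":0,"spin":0},{"tx":0.4,"ty":0.85,"tz":0,"spin":0},{"tx":0.4,"ty":0.85,"tz":0,"spin":0},{"tx":0.4,"ty":0.85,"tz":0,"spin":0},{"tx":0.4,"ty":0.85,"tz":0,"spin":0},{"tx":0.4,"ty":0.85,"tz":0,"spin":0},{"tx":0.4,"ty":0.85,"tz":0,"spin":0},{"tx":0.4,"ty":0.85,"tz":0,"spin":0},{"tx":0.4,"ty":0.85,"tz":0,"spin":0},{"tx":0.4,"ty":0.85,"tz":0,"spin":0}]' 255 20
```

```text
t: 1.3
tool_pos: [0.4406, -0.0479, 0.2752]
orientation: [[-0.005, 0.391, -0.92], [0.011, -0.92, -0.391], [-1.0, -0.012, -0.0]]
force: [1.6, 0.1, -0.5]
grip_width: 0.007
```

```bash
python3 -m jog '[{"tx":0.5,"ty":0.6,"tz":0,"spin":-0.2},{"tx":0.5,"ty":0.6,"tz":0,"spin":-0.2},{"tx":0.5,"ty":0.6,"tz":-0.4,"spin":0},{"tx":0.2,"ty":0.15,"tz":-0.4,"spin":0},{"tx":0,"ty":0,"tz":0,"spin":0}]'
python3 - <<'E'
from plant import manip;o=manip.get_obs();print(o["tool_pos"],o["force"],o["q"])
E
```

```text
t: 1.8
tool_pos: [0.5284, 0.0607, 0.2319]
orientation: [[-0.006, 0.341, -0.94], [0.012, -0.94, -0.341], [-1.0, -0.014, 0.001]]
force: [-0.5, -0.5, 0.0]
grip_width: 0.007
[0.52844776 0.06066894 0.23190775] [-0.54354792 -0.50795224  0.00547896] [ 0.04213416 -0.08589245  1.3916281   0.01293964  1.84122184  1.2679576 ]
```

```bash
python3 -m jog '[{"tx":0,"ty":0,"tz":-0.3,"spin":0},{"tx":0,"ty":0,"tz":-0.3,"spin":0},{"tx":0,"ty":0,"tz":-0.3,"spin":0},{"tx":-0.15,"ty":-0.055,"tz":-0.24,"spin":0},{"tx":-0.15,"ty":-0.055,"tz":-0.24,"spin":0},{"tx":-0.15,"ty":-0.055,"tz":-0.24,"spin":0}]';python3 -m jog '[{"tx":-0.15,"ty":-0.055,"tz":-0.24,"spin":0},{"tx":-0.15,"ty":-0.055,"tz":-0.24,"spin":0}]'
```

```text
t: 2.4
tool_pos: [0.5054, 0.0501, 0.151]
orientation: [[-0.0, 0.339, -0.941], [0.013, -0.941, -0.339], [-1.0, -0.012, -0.004]]
force: [0.5, 0.4, 0.9]
grip_width: 0.002
t: 2.6
tool_pos: [0.4899, 0.0433, 0.1266]
orientation: [[0.003, 0.338, -0.941], [0.013, -0.941, -0.338], [-1.0, -0.011, -0.007]]
force: [0.1, 1.3, -0.1]
grip_width: 0.006
```

Run:
```python
from plant import manip
import numpy as np
from geo import *
c=manip.capture("top");cv2.imwrite('pics/top1.png',c["pixels"][100:250,200:400,::-1].repeat(3,0).repeat(3,1))
print(manip.get_obs()["force"],manip.get_obs()["tool_pos"])
```

```text
[ 1.05722573 -0.44076044 -2.1574631 ] [0.48809966 0.04289082 0.124237  ]
```

View pics/top1.png

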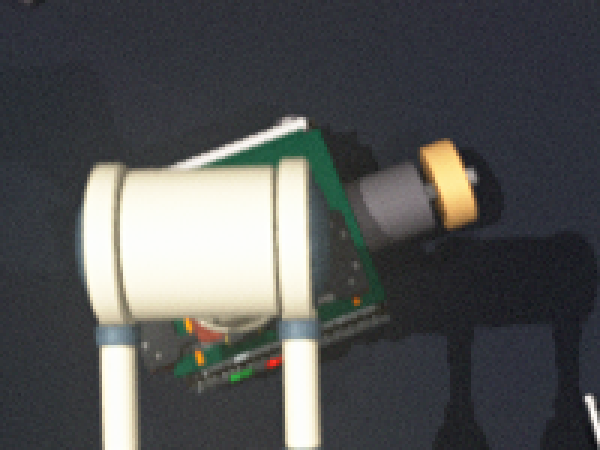

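Cover is following the fingers down (roughly 0.22 rad left). I'll continue, then take fine steps.

```bash
python3 -m jog '[{"tx":-0.05,"ty":-0.02,"tz":-0.2,"spin":0},{"tx":-0.03,"ty":-0.02,"tz":-0.16,"spin":0},{"tx":0,"ty":0,"tz":-0.06,"spin":0}]'; python3 -m jog '[{"tx":0,"ty":0,"tz":-0.04,"spin":0}]';python3 -m jog '[{"tx":0,"ty":0,"tz":-0.04,"spin":0}]';python3 -m jog '[{"tx":0,"ty":0,"tz":0,"spin":0}]'
```

```text
t: 2.95
tool_pos: [0.4839, 0.0399, 0.1028]
orientation: [[0.001, 0.336, -0.942], [0.013, -0.942, -0.336], [-1.0, -0.012, -0.005]]
force: [-0.6, 0.1, 1.1]
grip_width: 0.006
t: 3.05
tool_pos: [0.4839, 0.0398, 0.1006]
orientation: [[0.001, 0.336, -0.942], [0.013, -0.942, -0.336], [-1.0, -0.012, -0.005]]
force: [-0.6, 0.2, -0.0]
grip_width: 0.005
t: 3.15
tool_pos: [0.484, 0.0397, 0.0986]
orientation: [[0.001, 0.336, -0.942], [0.013, -0.942, -0.336], [-1.0, -0.012, -0.005]]
force: [-0.0, -0.2, 1.0]
grip_width: 0.006
t: 3.25
tool_pos: [0.4841, 0.0398, 0.0985]
orientation: [[0.001, 0.336, -0.942], [0.013, -0.942, -0.336], [-1.0, -0.012, -0.005]]
force: [0.5, -0.2, -0.1]
grip_width: 0.005
```

```bash
J="python3 -m jog"; python3 -m jog '[{"tx":0,"ty":0,"tz":-0.05,"spin":0},{"tx":0,"ty":0,"tz":-0.05,"spin":0}]'|grep -E "pos|force"; python3 -m jog '[{"tx":0,"ty":0,"tz":-0.03,"spin":0}]'|grep -E "pos|force";python3 -m jog '[{"tx":0,"ty":0,"tz":-0.02,"spin":0}]'|grep -E "pos|force";python3 -m jog '[{"tx":0,"ty":0,"tz":-0.02,"spin":0}]'|grep -E "pos|force"
```

```text
tool_pos: [0.4847, 0.0398, 0.0939]
force: [-0.4, 0.1, 0.6]
tool_pos: [0.4847, 0.0399, 0.0923]
force: [-0.0, -1.1, 1.3]
tool_pos: [0.4847, 0.0398, 0.0912]
force: [-0.9, 0.3, 0.6]
tool_pos: [0.4847, 0.0398, 0.09]
force: [-0.2, -0.5, 0.2]
```

```bash
python3 -m jog '[{"tx":0,"ty":0,"tz":-0.02,"spin":0}]'|grep -E "pos|force"; python3 -m jog '[{"tx":0,"ty":0,"tz":-0.02,"spin":0}]'|grep -E "pos|force"
```

```text
tool_pos: [0.4847, 0.0398, 0.089]
force: [-2.2, -0.5, -0.1]
tool_pos: [0.4847, 0.0398, 0.088]
force: [-0.9, 0.7, 2.5]
```

```bash
python3 -m jog '[{"tx":0,"ty":0,"tz":0,"spin":0}]'|grep -E "pos|force"; python3 -m jog '[{"tx":0,"ty":0,"tz":-0.01,"spin":0}]'|grep -E "pos|force"
```

```text
tool_pos: [0.4847, 0.0398, 0.0881]
force: [-0.4, -0.3, 0.5]
tool_pos: [0.4848, 0.0398, 0.0879]
force: [-2.2, -0.3, 3.2]
```

```bash
python3 -m jog '[{"tx":0,"ty":0,"tz":0.2,"spin":0},{"tx":0,"ty":0,"tz":0.6,"spin":0},{"tx":0,"ty":0,"tz":0.8,"spin":0},{"tx":0,"ty":0,"tz":0.8,"spin":0},{"tx":0,"ty":0,"tz":0,"spin":0}]' 0
python3 - <<'E'
from plant import manip
from geo import *
o=manip.get_obs();w=manip.capture("wrist");np.savez('/tmp/wrist1',tp=o["tool_pos"],R=o["orientation"],**w)
cv2.imwrite('pics/wrist1.png',w["pixels"][:,:,::-1]);print(w["K"],w["tool_from_camera"],o["tool_pos"])
x=np.array([.9424,.3345,0]);y=np.array([-.3345,.9424,0])
for n in("scene","top"):
    c=manip.capture(n);m,P,h=green(c);m=cv2.erode(m.astype(np.uint8),np.ones((3,3)))>0;p=P[m];p=p[(p[:,2]>.07)&(p[:,2]<.1)]
    if len(p)<50: print(n,len(p));continue
    A=np.c_[(p-[.6295,.084,0])@x,np.ones(len(p)),(p-[.6295,.084,0])@y];k=np.linalg.lstsq(A,p[:,2],rcond=None)[0];print(n,len(p),"slope x",k)
    np.savez('/tmp/'+n+'1',**c)
E
```

```text
t: 4.65
tool_pos: [0.483, 0.04, 0.2124]
orientation: [[-0.0, 0.336, -0.942], [0.013, -0.942, -0.336], [-1.0, -0.012, -0.004]]
force: [0.6, -0.8, 1.0]
grip_width: 0.419
[[309.70691629   0.         316.12517672]
 [  0.         309.70691629 204.58150694]
 [  0.           0.           1.        ]] [[ 3.58123198e-04 -2.69770588e-01  9.62924557e-01 -1.61301016e-01]
 [ 9.99999935e-01  1.41536409e-04 -3.32259482e-04 -7.44919908e-04]
 [-4.66550482e-05  9.62924613e-01  2.69770621e-01 -7.15822892e-02]
 [ 0.00000000e+00  0.00000000e+00  0.00000000e+00  1.00000000e+00]] [0.48296216 0.03998878 0.21242613]
scene 1713 slope x [-0.00100552  0.08758443 -0.00153119]
top 177 slope x [-0.00726219  0.08773571 -0.00698197]
```

View pics/wrist1.png

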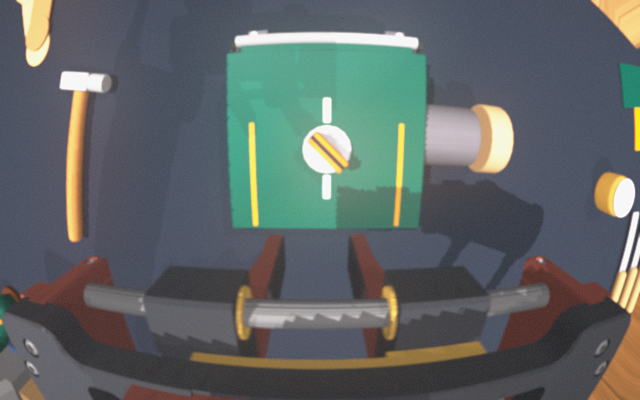

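Cover shut: measured tilt −0.001 rad, top face at 87.6 mm. The fastener is at (327,150) with its bar about 45° CCW, and the white marks are at (327,110) and (327,187). Next I measure the bar and marks in world coordinates.

```bash
cat >> geo.py <<'E'
def wproj(w,tp,R,uv,z):
    K=w["K"]; d=(np.asarray(uv,float)-K[:2,2])/K[0,0]; th=np.linalg.norm(d,axis=1,keepdims=True)
    ray=np.c_[d/np.maximum(th,1e-9)*np.sin(th),np.cos(th)]; T=w["tool_from_camera"]
    D=ray@T[:3,:3].T@R.T; O=R@T[:3,3]+tp
    return O+D*((z-O[2])/D[:,2])[:,None]
def fast(w,tp,R,zc=.088,ctr=(.5305,.0489)):
    h=cv2.cvtColor(w["pixels"],cv2.COLOR_RGB2HSV); v,u=np.mgrid[:400,:640]; uv=np.c_[u.ravel(),v.ravel()]
    H=h.reshape(-1,3).astype(int)
    def mom(Q):
        e,V=np.linalg.eigh(np.cov((Q[:,:2]-Q[:,:2].mean(0)).T)); a=V[:,1]; return Q[:,:2].mean(0),np.arctan(a[1]/a[0]),np.sqrt(e)
    Q=wproj(w,tp,R,uv,zc+.036); near=np.hypot(Q[:,0]-ctr[0],Q[:,1]-ctr[1])<.028
    bar=near&(H[:,0]<22)&(H[:,1]>140)&(H[:,2]>110)
    print("bar n",bar.sum(),*mom(Q[bar]))
    dk=near&(H[:,2]<70)&(np.hypot(*(Q[:,:2]-Q[bar][:,:2].mean(0)).T)<.019)
    if dk.sum()>8: print("slot n",dk.sum(),*mom(Q[dk]))
    Q=wproj(w,tp,R,uv,zc); r=np.hypot(Q[:,0]-ctr[0],Q[:,1]-ctr[1])
    mk=(r>.027)&(r<.06)&(H[:,1]<60)&(H[:,2]>150)
    print("marks n",mk.sum(),*mom(Q[mk]))
E
python3 - <<'E'
from geo import *
w=dict(np.load('/tmp/wrist1.npz'));fast(w,w["tp"],w["R"])
E
```

```text
bar n 73 [0.53019279 0.04687553] 1.1631990859057584 [0.00286603 0.01224322]
marks n 426 [0.52815814 0.04841927] 0.3445443375390395 [0.00321194 0.03747343]
```

```bash
python3 -m jog '[{"tx":0.2,"ty":0.03,"tz":0,"spin":0.92},{"tx":0.2,"ty":0.03,"tz":0,"spin":0.92},{"tx":0.2,"ty":0.03,"tz":0,"spin":0.92},{"tx":0.2,"ty":0.03,"tz":0,"spin":0.92},{"tx":0.1,"ty":0.03,"tz":0,"spin":0.92},{"tx":0,"ty":0,"tz":0,"spin":0.92},{"tx":0,"ty":0,"tz":0,"spin":0}]'
python3 - <<'E'
from plant import manip
from geo import *
o=manip.get_obs();w=manip.capture("wrist")
fast(w,o["tool_pos"],o["orientation"]);R=o["orientation"];print(o["tool_pos"],"jaw",np.arctan2(R[1,1],R[0,1]),o["grip_width"])
E
```

```text
t: 5.5
tool_pos: [0.5226, 0.0476, 0.19]
orientation: [[-0.039, 0.932, -0.359], [-0.006, -0.36, -0.933], [-0.999, -0.034, 0.019]]
force: [-0.5, -0.2, 0.3]
grip_width: 1.0
bar n 175 [0.53157641 0.05494989] 1.1506618354354072 [0.00285932 0.01462414]
marks n 453 [0.52726953 0.04758443] 0.3520147560755235 [0.00437134 0.0373717 ]
[0.52256518 0.04757046 0.18998697] jaw -0.3683397252194676 0.9999942185771231
```

```bash
cat >> geo.py <<'E'
def wcloud(w,tp,R):
    K=w["K"]; v,u=np.mgrid[:400,:640]; d=(np.stack([u,v],-1)-K[:2,2])/K[0,0]; th=np.linalg.norm(d,axis=-1,keepdims=True)
    ray=np.concatenate([d/np.maximum(th,1e-9)*np.tan(np.minimum(th,1.4)),np.ones_like(th)],-1)*w["range_z"][...,None]; T=w["tool_from_camera"]
    return (ray@T[:3,:3].T+T[:3,3])@R.T+tp
def fast3(w,tp,R,lo=.118):
    P=wcloud(w,tp,R).reshape(-1,3); H=cv2.cvtColor(w["pixels"],cv2.COLOR_RGB2HSV).reshape(-1,3).astype(int)
    ok=(w["range_z"].ravel()>0)&(np.hypot(P[:,0]-.53,P[:,1]-.049)<.035)
    q=P[ok&(P[:,2]>lo)&(P[:,2]<.135)&(H[:,0]<25)]
    e,V=np.linalg.eigh(np.cov(q[:,:2].T));a=V[:,1]
    print("top3d n",len(q),q.mean(0),"ang",np.arctan(a[1]/a[0]),np.sqrt(e),"box mid",(q.min(0)+q.max(0))/2)
    g=P[ok&(H[:,0]>55)&(H[:,0]<95)&(H[:,1]>120)]; print("cover z",np.median(g[:,2]))
E
python3 - <<'E'
from plant import manip
from geo import *
o=manip.get_obs();w=manip.capture("wrist")
fast3(w,o["tool_pos"],o["orientation"])
cv2.imwrite('pics/wrist2.png',w["pixels"][0:340,140:500,::-1].repeat(2,0)[:600].repeat(2,1))
w=dict(np.load('/tmp/wrist1.npz'));fast3(w,w["tp"],w["R"])
E
```

```text
top3d n 459 [0.52932645 0.05016642 0.12308107] ang 1.1178064036521587 [0.00309533 0.01151732] box mid [0.52873343 0.04937538 0.12179489]
cover z nan
top3d n 403 [0.5291904  0.0488888  0.12322759] ang 1.1284055580108883 [0.00307415 0.01114647] box mid [0.52854733 0.04877355 0.1227843 ]
cover z nan
  return _methods._mean(a, axis=axis, dtype=dtype,
  ret = ret.dtype.type(ret / rcount)
```

View pics/wrist2.png

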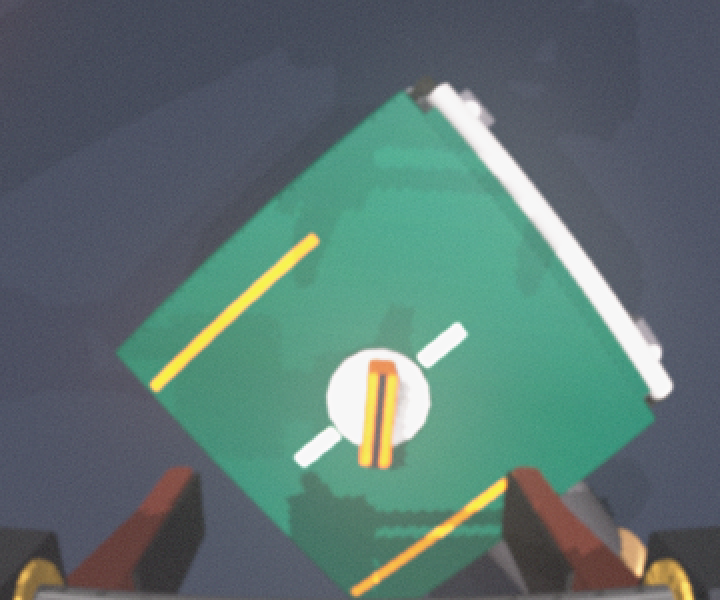

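The bar is at crop (378,415), nearly parallel to the jaws, and the marks run diagonally. I'll make a small correction and descend.

```bash
python3 -m jog '[{"tx":0.13,"ty":0.03,"tz":0,"spin":-0.5},{"tx":0,"ty":0,"tz":-0.4,"spin":0},{"tx":0,"ty":0,"tz":-0.4,"spin":0},{"tx":0,"ty":0,"tz":-0.4,"spin":0},{"tx":0,"ty":0,"tz":0,"spin":0}]'
python3 - <<'E'
from plant import manip
from geo import *
o=manip.get_obs();R=o["orientation"];print(o["tool_pos"],"jaw",np.arctan2(R[1,1],R[0,1]),o["grip_width"])
E
```

```text
t: 6.1
tool_pos: [0.5279, 0.0487, 0.1269]
orientation: [[-0.04, 0.891, -0.452], [-0.002, -0.453, -0.892], [-0.999, -0.035, 0.02]]
force: [-0.2, -0.1, -0.6]
grip_width: 1.005
[0.52794859 0.04868464 0.12694421] jaw -0.46993593789808863 1.0045935491937892
```

```bash
python3 -m jog '[{"tx":0.02,"ty":0,"tz":-0.27,"spin":0.1},{"tx":0,"ty":0,"tz":-0.25,"spin":0},{"tx":0,"ty":0,"tz":0,"spin":0}]'; python3 -m jog '[{"tx":0,"ty":0,"tz":0,"spin":0},{"tx":0,"ty":0,"tz":0,"spin":0},{"tx":0,"ty":0,"tz":0,"spin":0},{"tx":0,"ty":0,"tz":0,"spin":0},{"tx":0,"ty":0,"tz":0,"spin":0},{"tx":0,"ty":0,"tz":0,"spin":0},{"tx":0,"ty":0,"tz":0,"spin":0},{"tx":0,"ty":0,"tz":0,"spin":0}]' 255 20;python3 - <<'E'
from plant import manip
from geo import *
o=manip.get_obs();R=o["orientation"];print(o["tool_pos"],"jaw",np.arctan2(R[1,1],R[0,1]),o["grip_width"],o["force"],o["ft_torque"])
E
```

```text
t: 6.4
tool_pos: [0.5292, 0.0486, 0.1004]
orientation: [[-0.038, 0.897, -0.441], [-0.003, -0.441, -0.897], [-0.999, -0.033, 0.019]]
force: [0.2, 0.2, 0.4]
grip_width: 0.998
t: 7.2
tool_pos: [0.5306, 0.0486, 0.1033]
orientation: [[-0.034, 0.896, -0.442], [-0.003, -0.442, -0.897], [-0.999, -0.029, 0.017]]
force: [0.4, -0.5, -0.4]
grip_width: 0.308
[0.53061902 0.04863914 0.10334747] jaw -0.4582833360369384 0.30767391532844907 [ 0.37892441 -0.45847374 -0.41059282] [-0.00473846 -0.09375684  0.007576  ]
```

```bash
python3 -m jog '[{"tx":0,"ty":0,"tz":0,"spin":0},{"tx":0,"ty":0,"tz":0,"spin":0},{"tx":0,"ty":0,"tz":0,"spin":0},{"tx":0,"ty":0,"tz":0,"spin":0}]' 255 20;python3 - <<'E'
from plant import manip
from geo import *
o=manip.get_obs();R=o["orientation"];print(o["tool_pos"],"jaw",np.arctan2(R[1,1],R[0,1]),o["grip_width"],o["force"],o["ft_torque"])
E
```

```text
t: 7.6
tool_pos: [0.5307, 0.0486, 0.1034]
orientation: [[-0.033, 0.897, -0.442], [-0.003, -0.442, -0.897], [-0.999, -0.029, 0.017]]
force: [-1.1, 0.8, -0.5]
grip_width: 0.134
[0.53072938 0.04857536 0.10338799] jaw -0.4581041941524011 0.13394609107618335 [-1.07415562  0.76124052 -0.53624621] [-0.13944398 -0.18689659  0.09275134]
```

```bash
python3 -m jog '[{"tx":0,"ty":0,"tz":0,"spin":-0.7},{"tx":0,"ty":0,"tz":0,"spin":-0.7},{"tx":0,"ty":0,"tz":0,"spin":-0.7},{"tx":0,"ty":0,"tz":0,"spin":0}]';python3 - <<'E'
from plant import manip
from geo import *
o=manip.get_obs();R=o["orientation"];print(o["tool_pos"],"jaw",np.arctan2(R[1,1],R[0,1]),o["grip_width"],o["force"],o["ft_torque"])
E
```

```text
t: 8.0
tool_pos: [0.5308, 0.0486, 0.1034]
orientation: [[-0.033, 0.708, -0.706], [0.008, -0.706, -0.708], [-0.999, -0.028, 0.018]]
force: [0.0, 0.6, 0.6]
grip_width: 0.134
[0.53075576 0.04856281 0.10336014] jaw -0.7838524365450318 0.1344578215644658 [0.03126801 0.64674542 0.57726687] [-0.1194595  -0.15137879 -0.07625796]
```

```bash
python3 -m jog '[{"tx":0,"ty":0,"tz":0,"spin":-0.9},{"tx":0,"ty":0,"tz":0,"spin":-0.9},{"tx":0,"ty":0,"tz":0,"spin":-0.9},{"tx":0,"ty":0,"tz":0,"spin":0},{"tx":0,"ty":0,"tz":0,"spin":0}]';python3 - <<'E'
from plant import manip
from geo import *
o=manip.get_obs();R=o["orientation"];print(o["tool_pos"],"jaw",np.arctan2(R[1,1],R[0,1]),o["grip_width"],o["force"],o["ft_torque"])
E
```

```text
t: 8.5
tool_pos: [0.5308, 0.0486, 0.1034]
orientation: [[-0.027, 0.375, -0.927], [0.02, -0.926, -0.376], [-0.999, -0.028, 0.017]]
force: [0.6, 0.5, 0.7]
grip_width: 0.134
[0.53079757 0.04862248 0.10335298] jaw -1.1858956619209535 0.1342525819169327 [0.63949557 0.48985632 0.70626329] [-0.14696711 -0.09632069 -0.01664647]
```

Remaining: −0.042 rad, so −0.28 units. Then release, raise and check.

```bash
python3 -m jog '[{"tx":0,"ty":0,"tz":0,"spin":-0.28},{"tx":0,"ty":0,"tz":0,"spin":0}]'|tail -4; python3 -c '
from plant import manip
import numpy as np
R=manip.get_obs()["orientation"];print("jaw",np.arctan2(R[1,1],R[0,1]))'
python3 -m jog '[{"tx":0,"ty":0,"tz":0,"spin":0},{"tx":0,"ty":0,"tz":0,"spin":0},{"tx":0,"ty":0,"tz":0,"spin":0},{"tx":0,"ty":0,"tz":0,"spin":0},{"tx":0,"ty":0,"tz":0,"spin":0},{"tx":0,"ty":0,"tz":0.5,"spin":0},{"tx":0,"ty":0,"tz":0.5,"spin":0},{"tx":-0.3,"ty":-0.1,"tz":0.5,"spin":0},{"tx":-0.3,"ty":-0.1,"tz":0.5,"spin":0},{"tx":-0.3,"ty":-0.1,"tz":0,"spin":0},{"tx":0,"ty":0,"tz":0,"spin":0}]' 0
python3 - <<'E'
from plant import manip
from geo import *
o=manip.get_obs();w=manip.capture("wrist");np.savez('/tmp/wrist3',tp=o["tool_pos"],R=o["orientation"],**w)
fast(w,o["tool_pos"],o["orientation"]);fast3(w,o["tool_pos"],o["orientation"])
cv2.imwrite('pics/wrist3.png',cv2.resize(w["pixels"][50:250,230:430,::-1],(600,600),interpolation=cv2.INTER_CUBIC))
E
```

```text
tool_pos: [0.5308, 0.0486, 0.1033]
orientation: [[-0.026, 0.343, -0.939], [0.02, -0.939, -0.344], [-0.999, -0.028, 0.018]]
force: [0.6, 0.2, 0.6]
grip_width: 0.139
jaw -1.220145475745667
t: 9.8
tool_pos: [0.483, 0.0334, 0.2054]
orientation: [[-0.03, 0.353, -0.935], [0.02, -0.935, -0.354], [-0.999, -0.03, 0.021]]
force: [1.3, 0.2, 0.9]
grip_width: 1.001
bar n 2 [0.54459199 0.05617045] 0.363063744655571 [0.         0.00055133]
marks n 458 [0.52741252 0.04762629] 0.34535542389397683 [0.00375501 0.03746481]
top3d n 323 [0.52902624 0.04875611 0.12325419] ang 0.33676951610399286 [0.0030461  0.01089708] box mid [0.52853154 0.04873723 0.12189747]
cover z nan
  return _methods._mean(a, axis=axis, dtype=dtype,
  ret = ret.dtype.type(ret / rcount)
```

View pics/wrist3.png

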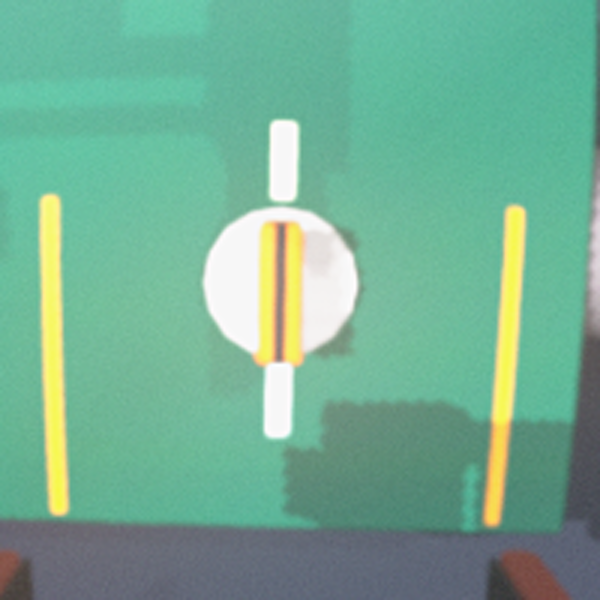

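The slot (280,222–365) lies in line with the marks (284,160) and (278,400). A quick numeric check of the angle, then the press.

Run:
```python
from geo import *
w=dict(np.load('/tmp/wrist3.npz'));tp,R=w["tp"],w["R"]
h=cv2.cvtColor(w["pixels"],cv2.COLOR_RGB2HSV).astype(int);S=w["pixels"].astype(int).sum(-1)
pts=[]
for r in range(127,168):   # dark slot centre per row, crop col 255..305 -> 315..332
    c=np.arange(318,330); wt=np.clip(380-S[r,318:330],0,None)
    if wt.sum()>60: pts.append([(c*wt).sum()/wt.sum(),r])
pts=np.array(pts);Q=wproj(w,tp,R,pts,.124)
k=np.polyfit(Q[:,0],Q[:,1],1)[0]; print(len(pts),"slot angle",np.arctan(k),pts[[0,-1]],Q[[0,-1]])
```

```text
Traceback (most recent call last):
  File "geo.py", line 12, in wproj
    K=w["K"]; d=(np.asarray(uv,float)-K[:2,2])/K[0,0]; th=np.linalg.norm(d,axis=1,keepdims=True)
                 ~~~~~~~~~~~~~~~~~~~~^~~~~~~~
ValueError: operands could not be broadcast together with shapes (0,) (2,)
```

Run:
```python
from geo import *
w=dict(np.load('/tmp/wrist3.npz'));tp,R=w["tp"],w["R"]
B=w["pixels"].astype(float)[...,0]
pts=[]
for r in range(128,166):
    c=np.arange(319,329); b=B[r,319:329]; wt=np.clip(np.median(b)-10-b,0,None)
    if wt.sum()>10: pts.append([(c*wt).sum()/wt.sum(),r])
pts=np.array(pts);Q=wproj(w,tp,R,pts,.124)
k=np.polyfit(Q[:,0],Q[:,1],1)[0]; print(len(pts),"slot angle",np.arctan(k),pts[[0,-1]],Q[[0,-1]])
```

```text
38 slot angle 0.3492592663727392 [[323.23584906 128.        ]
 [322.61349693 165.        ]] [[0.54338615 0.053867   0.124     ]
 [0.51596448 0.04391362 0.124     ]]
```

Slot 0.349 rad vs marks 0.345 rad: aligned. Now close the fingers and press on the clear strip (155 mm from the axis, already beneath the TCP).

```bash
python3 -m jog '[{"tx":0,"ty":0,"tz":0,"spin":0},{"tx":0,"ty":0,"tz":0,"spin":0},{"tx":0,"ty":0,"tz":0,"spin":0},{"tx":0,"ty":0,"tz":0,"spin":0},{"tx":0,"ty":0,"tz":0,"spin":0},{"tx":0,"ty":0,"tz":0,"spin":0},{"tx":0,"ty":0,"tz":0,"spin":0},{"tx":0,"ty":0,"tz":-0.6,"spin":0},{"tx":0,"ty":0,"tz":-0.6,"spin":0},{"tx":0,"ty":0,"tz":-0.6,"spin":0},{"tx":0,"ty":0,"tz":-0.2,"spin":0}]' 255 30; python3 -m jog '[{"tx":0,"ty":0,"tz":0,"spin":0},{"tx":0,"ty":0,"tz":0,"spin":0},{"tx":0,"ty":0,"tz":0,"spin":0}]'
```

```text
t: 10.95
tool_pos: [0.4859, 0.0343, 0.1023]
orientation: [[-0.027, 0.354, -0.935], [0.021, -0.935, -0.355], [-0.999, -0.029, 0.018]]
force: [0.0, 0.0, -0.8]
grip_width: 0.038
t: 11.25
tool_pos: [0.486, 0.0343, 0.1035]
orientation: [[-0.027, 0.354, -0.935], [0.021, -0.935, -0.355], [-0.999, -0.029, 0.018]]
force: [-0.3, -0.1, 0.0]
grip_width: 0.002
```

```bash
python3 -m jog '[{"tx":0,"ty":0,"tz":-0.15,"spin":0},{"tx":0,"ty":0,"tz":-0.1,"spin":0}]'|grep -E "pos|force"; for i in 1; do python3 -m jog '[{"tx":0,"ty":0,"tz":-0.06,"spin":0}]'|grep -E "pos|force"; python3 -m jog '[{"tx":0,"ty":0,"tz":-0.06,"spin":0}]'|grep -E "pos|force"; python3 -m jog '[{"tx":0,"ty":0,"tz":-0.04,"spin":0}]'|grep -E "pos|force"; done
```

```text
tool_pos: [0.4879, 0.0344, 0.0937]
force: [-0.1, 0.4, -0.5]
tool_pos: [0.4881, 0.0344, 0.0907]
force: [0.6, 0.3, -0.4]
tool_pos: [0.4882, 0.0344, 0.0877]
force: [-0.7, -0.2, 7.6]
tool_pos: [0.4882, 0.0343, 0.0864]
force: [-3.3, -0.1, 7.8]
```

```bash
python3 -m jog '[{"tx":0,"ty":0,"tz":-0.05,"spin":0}]'|grep -E "pos|force"; python3 -m jog '[{"tx":0,"ty":0,"tz":-0.05,"spin":0}]'|grep -E "pos|force"; python3 -m jog '[{"tx":0,"ty":0,"tz":-0.04,"spin":0}]'|grep -E "pos|force"
```

```text
tool_pos: [0.4883, 0.0343, 0.0852]
force: [-4.0, -0.6, 9.1]
tool_pos: [0.4883, 0.0343, 0.0844]
force: [-5.0, -0.6, 10.6]
tool_pos: [0.4883, 0.0342, 0.0841]
force: [-5.2, 0.2, 10.2]
```

```bash
python3 -m jog '[{"tx":0,"ty":0,"tz":-0.08,"spin":0}]'|grep -E "pos|force"; python3 -m jog '[{"tx":0,"ty":0,"tz":-0.09,"spin":0}]'|grep -E "pos|force"; python3 -m jog '[{"tx":0,"ty":0,"tz":-0.1,"spin":0}]'|grep -E "pos|force"
```

```text
tool_pos: [0.4883, 0.0342, 0.0823]
force: [-5.6, -0.3, 12.8]
tool_pos: [0.4884, 0.0342, 0.0802]
force: [-7.8, -0.3, 15.5]
tool_pos: [0.4885, 0.0341, 0.0788]
force: [-13.0, -1.3, 28.1]
```

```bash
python3 -m jog '[{"tx":-0.02,"ty":0,"tz":-0.08,"spin":0}]'
python3 - <<'E'
from plant import manip
from geo import *
x=np.array([.9424,.3345,0]);y=np.array([-.3345,.9424,0])
for i in range(3):
    c=manip.capture("scene");o=manip.get_obs();m,P,h=green(c);m=cv2.erode(m.astype(np.uint8),np.ones((3,3)))>0;p=P[m];p=p[(p[:,2]>.07)&(p[:,2]<.095)]
    A=np.c_[(p-[.6295,.084,0])@x,np.ones(len(p)),(p-[.6295,.084,0])@y];k=np.linalg.lstsq(A,p[:,2],rcond=None)[0];print(len(p),"fit",k,np.median(p[:,2]),o["t"],o["tool_pos"],o["force"])
cv2.imwrite('pics/scene2.png',cv2.resize(c["pixels"][110:270,270:470,::-1],(750,600),interpolation=cv2.INTER_CUBIC))
E
```

```text
t: 12.45
tool_pos: [0.4883, 0.0342, 0.0793]
orientation: [[-0.01, 0.355, -0.935], [0.02, -0.935, -0.355], [-1.0, -0.022, 0.003]]
force: [-6.7, 0.8, 20.6]
grip_width: 0.008
1441 fit [5.51266260e-03 8.06442500e-02 5.62094171e-05] 0.08022318341558721 12.5 [0.48837854 0.03416033 0.07929512] [-8.14982011  0.20415892 19.57185342]
1413 fit [ 0.00601584  0.08070064 -0.00058723] 0.0803402271770407 12.55 [0.48837067 0.03416612 0.0792842 ] [-7.38948555 -0.48436623 19.75904764]
1435 fit [ 0.00793828  0.08078043 -0.00149798] 0.08026028959377784 12.6 [0.48837013 0.03419209 0.07929518] [-8.86373354 -0.04387493 20.56423727]
```

View pics/scene2.png

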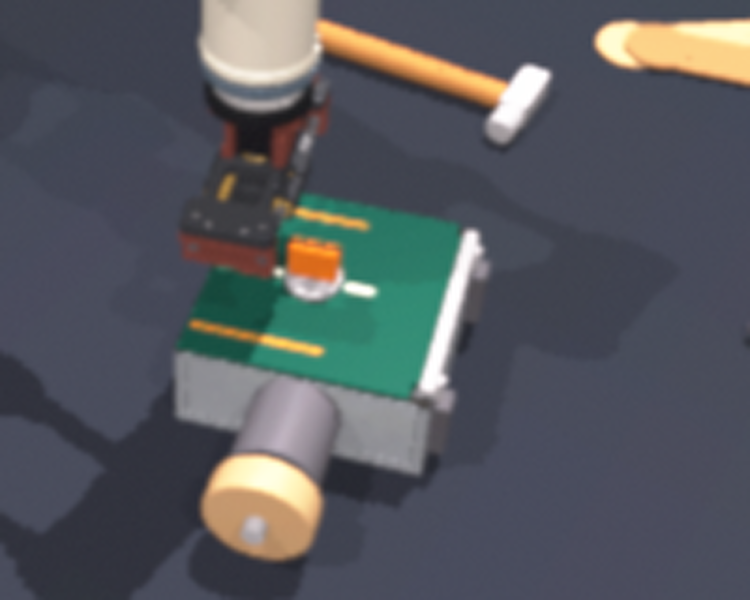

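The cover face has dropped 87.6 → 80.5 mm and sits flush on the frame. The push is a steady 20 N, and the bar at (313,262) is in line with the mark at (360,290).

```bash
python3 -c '
from plant import manip
print(manip.sign_off())'
```

```text
the job is handed in; nothing more can be done
None
```

The cover is shut, the fastener is lined up with the white marks, and the cover is pressed fully home. I handed the job in at about 12.6 s of the 40 s, with the gripper still pressing on it.

- **Swinging it shut:** I pushed it down with the closed fingers, lightly enough not to start the springs. It then measured level, tilted −0.001 rad, with the upper face at 87.6 mm.
- **Fastener:** I gripped the bar and turned it about −0.76 rad. After I let go, the slot measured 0.349 rad and the marks 0.345 rad. A rougher depth fit of the bar gave 0.337 rad.
- **Pressing home:** the upper face went down about 7 mm, to 80.3–80.7 mm against the nominal 81 mm. The last push held steady at about 20 N, with one brief peak of 28 N, and a sideways load of about 8 N remained.

Two readings disagreed slightly. The finger tips read 79.3 mm, just below the measured face, and the last plane fit showed a tilt of 0.006–0.008 rad. I put both down to calibration and arm flex. I did not touch the awl, hammer or wax tin.

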